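Bed a roller in its V-blocks, home it on the stop and clamp it

ROBOT

A 6-joint arm with a two-finger parallel gripper is mounted at the origin on the work surface; the furniture and walls round the work are solid. World frame = base frame: x ahead of the robot, y to its left, z up, the work surface at z = 0. Lengths are in mm, angles in degrees, forces in N, time in s.
With the tool pointing down it reaches from about 350 to 850 mm from the base axis. Payload 8.1 kg.
Tool frame: the origin (TCP) lies on the front face of the gripper's body, between the roots of the fingers; the fingertips stand r.finger_overhang ahead of it and the grasp point (between the pads) lies 54 mm ahead of it (r.finger_overhang is the distance from the TCP to the fingertips, in mm); y points along the fingers, z is the direction in which the jaws open and shut, and the axes are right-handed (so a half turn about y gives the same grasp; the last joint's range is limited). The gripper opens to 85 mm and grips with 20 to 120 N. Pads are 22 mm wide; open, the fingers measure 114 mm over their backs; the gripper's body (76 mm by 85 mm) begins 54 mm behind the grasp point. The pads swing forward as they close: fully open they stand 13 mm farther back than shut.
Start: joints at [68.044, 7.471, 85.268, -0, 87.261, -4.893], TCP at [176.029, 573.602, 303.892] pointing down, gripper open.
Joint ranges: [-169.43, 169.43], [-51.17, 129.36], [1.28, 143.12], [-76.62, 256.62], [0, 156.53], [-152.29, 152.29]. Speed limits (degrees/s): [136.94, 136.94, 159.86, 180, 180, 180].

INTERFACE

Orientations are given as [roll, pitch, yaw] about the fixed x, y, z axes, in that order (R = Rz(yaw) Ry(pitch) Rx(roll)).
In Python, from bench import r gives the robot as it stands. The module is installed in compiled form; this text tells all that it offers.
- The arm moves only by the tool arm_command, never from a script. Its argument "increments" is a list of rows, each a list of 6 numbers: the shift along the tool's x, y, z in m, then the turn, a rotation vector about the tool's x, y, z in rad. In form: [[tx, ty, tz, wx, wy, wz], ...]. A call has exactly 10 rows; each row is the pose to reach, as a shift and turn from the pose commanded when the call began, along the tool's axes at that moment; what a row does not reach only later rows make up. A row lasts 1/8 s, in which the tool goes at most 62.5 mm and 10.7 degrees, less where a joint would pass 70% of its speed; a pose out of reach is approached as far as the arm can. A call with a gripper value outside its range is refused whole. "jaw" is the gripper's target within -1 to 1 (shut at 1, half-way at 0, fully open at -1), set as the call begins (left out, the last holds). The fingers move at their own pace and stop on an object; "force" is the grip in N (left out, the last holds). Time passes only in rows, so rows that repeat a pose let the fingers close, or fill a call up. It gives the time, the measured TCP pose, the force and the opening at its end, in the units of the state.
- r.sense(): the state, without advancing time (a new reading comes with each control period).
- r.snapshot(name): name is "scene" or "side" or "wrist"; returns the picture (384x512x3 uint8, red, green, blue); there is no depth.
- r.camera_model(name): a dict with "intrinsics" (3x3 intrinsics, pixels), "cam_to_world" (4x4, takes a point from camera to world coordinates). Camera axes: x right, y down, z forward; pixel columns grow to the right and rows downward; lengths in mm; the calibration is good to about 2 mm. A picture is of the moment at which its call begins: read the wrist's pose just before it. camera_model takes no time and is no camera call; for the wrist camera it gives the pose at the moment of the call.
- r.hand_in(): hands the job in, once; it reports no verdict.
Trained networks look in the newest picture that a camera, given by its name, has taken for a name from the list of things; names that differ only in an ending like _2 or _b are one class to them, and where a whole thing is asked for, a point or a joint stands for the part that bears it (a point fixed in the world has none). Each returns a list of dicts, best first, with "conf" (0 to 1); they miss things now and then, are a little off and sometimes report something else, mostly with a low value. They report only what shows in the picture. A call takes as long as a camera call.
- r.trace(camera, target): "mask" (384x512 bool, what is visible of it) and "position" ([column, row] in pixels, amid what is visible of it).
- r.spot_point(camera, target): "position" ([column, row] in pixels: a listed point, or the origin of a listed thing).
The state is a dict: "time": time; "joint_pos": joint angles; "qd": joint speeds; "joint_efforts": joint torques, N m; "tool_pos": TCP position; "tcp_rot": TCP orientation; "ft_force": force on the tool from outside, world axes, zero at the start; "wrist_torque": the same for the moment, N m; "finger_gap": finger opening in mm.
Only numpy, scipy, OpenCV 4.12 (cv2) and the standard library are available. Lean on these libraries where they do the work, as an engineer would, in place of code of your own. Each camera call takes 0.05 s, during which the arm holds its last target.

TASK

Pick the metal roller off its wooden rest and lower it into the fixture's two V-blocks, short of the arch; while still holding it, press it down lightly so that it beds on both flanks of the Vs, then slide it along the Vs under the arch until its stub axle is in the slot and its shoulder presses fully home against the end stop. Let go of it and press the black hold-down knob firmly down until its pad bears on the roller and stays there. The Vs are set to a different height every time, so work by feel: push with about 10 to 15 N each time and never with more than 20 N, and leave the sanding block, wax block and thread spool alone.

Things in the scene. Friction and masses are not known exactly. Their poses are not given: they have to be found in the camera images.
- roller_center (a point): Centre of the plain aluminium roller, on its axis: barrel 32 mm diameter, 180 mm long, with a stub axle 12 mm diameter, 10 mm long at each end (200 mm in all), about 0.4 kg. The axis is local y; both ends are alike; local x and z turn as it rolls. At the start it lies on the wooden rest, axis 40 mm above the desk.
- rest: Wooden rest fixed to the desk: board 60 x 156 x 6 mm (x, y, z) with two notched cross-pieces, 34 mm tall, at y = -72 to -56 and 56 to 72 mm, on which the roller lies along y; fingers can go down between them. Origin at the centre of its underside.
- fixture: Fixture fixed to the desk: dark base 84 x 232 x 12 mm. Origin on the desk under the line of the Vs, y along it, z up; end stop at -y. Two 90 degree V-blocks, 60 mm wide, at y = 66 to 88 and -52 to -30 mm (fingers go between), stand on columns locked at an unreported height: block tops 48 to 64 mm up. A bedded roller's axis is 2 mm above the tops at x = 0; it balances with its centre at y = -15 to 50 mm.
- end_stop: Rigid steel stop plate 64 mm wide, 12 thick, 104 tall; part of the fixture, its frame the same (same origin and axes). Its face toward the Vs is at y = -95 mm, with an upright slot (16 mm wide, 32 tall, centred at x = 0, z = 58 mm) that takes the stub axle of a bedded roller. With the barrel's shoulder on this face the roller's centre is at y = -5 mm.
- arch (a point): Centre of the top of the grey arch, 104 mm above the desk, at the fixture's x = 0, y = -82 mm; axes as the fixture's. It spans y = -69 to -95 mm, 64 mm wide, 44 mm clear between the posts, underside 96 mm above the desk. The roller must be lowered clear of it (centre at the fixture's y = 40 mm does well) and slid in under it.
- knob_top (a point): Centre of the top of the black hold-down knob (30 mm diameter, 12 mm thick) above the arch, at the fixture's x = 0, y = -82 mm; 146 mm above the desk when fully up. It slides straight down when pressed. z up.
- hold_down: The hold-down: knob, rod through the arch, and at its foot a rubber pad 19 mm in diameter. Origin at the centre of the pad's underside, 56 mm below the knob's top, 90 mm above the desk when fully up; travel 28 mm straight down. It slides stiffly (about 6 N of friction) and stays where left. The pad meets a bedded roller 16 mm above its axis; 12 to 15 N on the knob then clamps it.
- sanding_block: Bystander: brown cork sanding block 41 x 76 x 25 mm; origin at the centre of its underside.
- wax_block: Bystander: yellow scored wax block 35 x 55 x 18 mm; origin at the centre of its underside.
- thread_spool: Bystander: upright spool of pale thread, 44 mm diameter, 52 mm tall with a loose thread end; origin at the centre of its underside.

How it is judged:
By the outcome, as a careful person would: the job done as asked, in the order asked, and still so for the second after the job is handed in, with the robot touching nothing.
It also fails if it takes over 58 s, if anything falls off the work surface, if the arm or the gripper's body presses on something with over 40 N, if the wrist force passes 120 N, or if a joint passes its speed limit or range.

## Working session

There is one attempt and no reset: what is moved stays moved. The work goes in short steps, Python scripts to look and compute and a tool call to move; the robot and the scene stay as the last step left them, time stands still between calls to the robot, and variables do not carry over. Pictures are saved under pics/ and viewed, and the job is handed in when it is done.

Besides the shell and the picture viewer there is one more tool, called after "Request:" by a JSON object that holds its "fn" and its "kwargs", one argument or row to a line. arm_command: Moves the arm, as the interface text tells. Its arguments: {"type":"object","properties":{"increments":{"type":"array","items":{"type":"array","items":{"type":"number"}}},"jaw":{"type":"number"},"force":{"type":"number"}},"required":["increments"]}

```bash
mkdir -p pics; ls
python3 - <<'E'
from bench import r
import cv2,numpy as np
print(r.sense()); print(r.finger_overhang)
for n in ["scene","side"]:
    im=r.snapshot(n); cv2.imwrite(f"pics/{n}0.png",im[:,:,::-1])
    m=r.camera_model(n);print(n,np.round(m["intrinsics"],1).tolist(),np.round(m["cam_to_world"],3).tolist())
    for t in ["roller_center","rest","fixture","end_stop","arch","knob_top","hold_down","sanding_block","wax_block","thread_spool"]:
        print(t,[(np.round(d["position"],1).tolist(),round(d["conf"],2)) for d in r.spot_point(n,t)[:2]])
print(r.sense()["time"])
E
```

```text
pics
{'time': 0.0, 'joint_pos': array([ 6.80452214e+01,  7.51525564e+00,  8.53312376e+01,  4.13135603e-04,
        8.72592756e+01, -4.89285397e+00]), 'qd': array([-0.01898573, -0.0111628 ,  0.03817131, -0.0186032 , -0.04071623,
       -0.01860412]), 'joint_efforts': array([ 4.15105296e-04, -5.69375253e+01, -5.00582600e+01, -1.64774301e-04,
        1.37943242e-02,  2.52898792e-05]), 'tool_pos': array([175.86137137, 573.21311589, 302.82397992]), 'tcp_rot': array([-9.01053483e+01,  9.43242562e-03, -1.70619535e+01]), 'ft_force': array([ 0.01710343, -0.36865399, -0.89190909]), 'wrist_torque': array([ 0.03054713,  0.0029622 , -0.00686317]), 'finger_gap': 85.16535709458779}
72.6
scene [[478.2, 0.0, 259.8], [0.0, 478.2, 185.4], [0.0, 0.0, 1.0]] [[0.849, -0.231, 0.475, -107.138], [-0.528, -0.352, 0.773, -1099.234], [-0.011, -0.907, -0.421, 702.124], [0.0, 0.0, 0.0, 1.0]]
roller_center [([214.8, 182.8], 0.73)]
rest [([217.7, 194.9], 0.88)]
fixture [([270.2, 238.4], 0.77)]
end_stop []
arch [([297.3, 213.5], 0.64)]
knob_top [([297.6, 199.0], 0.49)]
hold_down [([298.1, 201.0], 0.61), ([298.0, 218.7], 0.6)]
sanding_block [([288.6, 198.9], 0.51)]
wax_block [([206.8, 230.2], 0.67)]
thread_spool [([277.0, 282.6], 0.74)]
side [[450.8, 0.0, 250.8], [0.0, 450.8, 190.3], [0.0, 0.0, 1.0]] [[0.939, -0.194, 0.284, 204.144], [-0.343, -0.478, 0.808, -999.806], [-0.021, -0.856, -0.516, 720.789], [0.0, 0.0, 0.0, 1.0]]
roller_center [([217.6, 170.7], 0.59), ([277.9, 229.0], 0.4)]
rest [([219.1, 180.1], 0.76)]
fixture []
end_stop [([260.5, 238.5], 0.6)]
arch [([283.7, 222.3], 0.55)]
knob_top [([280.6, 211.0], 0.41)]
hold_down [([280.0, 229.1], 0.67), ([218.3, 170.2], 0.45)]
sanding_block [([293.5, 196.2], 0.75)]
wax_block [([294.1, 195.8], 0.64), ([192.8, 228.5], 0.53)]
thread_spool [([248.5, 297.6], 0.59)]
1.1
```

```bash
cat > h.py <<'E'
import numpy as np, cv2
from bench import r
def ray(n,p):
    m=r.camera_model(n);K=m["intrinsics"];T=m["cam_to_world"]
    d=T[:3,:3]@np.linalg.inv(K)@np.array([p[0],p[1],1.]);return T[:3,3],d/np.linalg.norm(d)
def atz(n,p,z):
    o,d=ray(n,p);return o+d*(z-o[2])/d[2]
def proj(n,X,m=None):
    m=m or r.camera_model(n);T=np.linalg.inv(m["cam_to_world"]);X=np.atleast_2d(X)
    c=X@T[:3,:3].T+T[:3,3];u=c@m["intrinsics"].T;return u[:,:2]/u[:,2:]
E
python3 - <<'E'
from h import *
for n,l in [("scene",[("roller",214.8,182.8,40),("rest",217.7,194.9,0),("fixture",270.2,238.4,0),("arch",297.3,213.5,104),("knob",297.6,199,146),("hold",298,218.7,90),("wax",206.8,230.2,0),("spool",277,282.6,0),("sand",288.6,198.9,0)]),
 ("side",[("roller",217.6,170.7,40),("rest",219.1,180.1,0),("arch",283.7,222.3,104),("knob",280.6,211,146),("hold",280,229.1,90),("endstop/fixture",260.5,238.5,0),("wax",192.8,228.5,0),("spool",248.5,297.6,0),("sand",293.5,196.2,0)])]:
    for a,x,y,z in l: print(n,a,np.round(atz(n,(x,y),z)))
for n in ["scene","side"]:
    im=cv2.imread(f"pics/{n}0.png"); c=im[120:340,140:360]; cv2.imwrite(f"pics/{n}0c.png",cv2.resize(c,(600,600),interpolation=cv2.INTER_CUBIC))
E
```

```text
scene roller [526. 216.  40.]
scene rest [527. 202.   0.]
scene fixture [ 523. -128.    0.]
scene arch [ 558. -205.  104.]
scene knob [ 558. -204.  146.]
scene hold [ 558. -209.   90.]
scene wax [393.  11.   0.]
scene spool [ 425. -309.    0.]
scene sand [709.  48.   0.]
side roller [522. 220.  40.]
side rest [527. 229.   0.]
side arch [ 565. -200.  104.]
side knob [ 552. -211.  146.]
side hold [ 554. -204.   90.]
side endstop/fixture [ 540. -111.    0.]
side wax [384.  -0.   0.]
side spool [ 437. -302.    0.]
side sand [708.  49.   0.]
```

View pics/scene0.png

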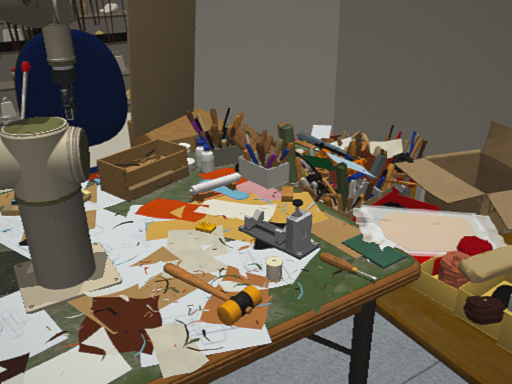

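View pics/side0.png

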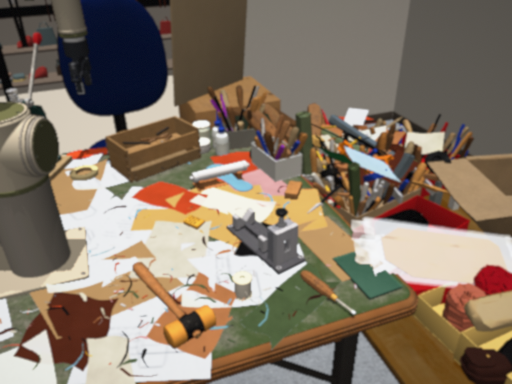

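```bash
cat >> h.py <<'E'
import json
from scipy.spatial.transform import Rotation as Ro
def rot(rpy): return Ro.from_euler('xyz',rpy,degrees=True)
def getc():
    try: return json.load(open("cmd.json"))
    except Exception: return {"p":[176.029,573.602,303.892],"q":rot([-90,0,-17.063]).as_quat().tolist()}
def did(row):
    c=getc();R=Ro.from_quat(c["q"]);p=np.array(c["p"])+R.apply(np.array(row[:3])*1000);q=R*Ro.from_rotvec(row[3:])
    json.dump({"p":p.tolist(),"q":q.as_quat().tolist()},open("cmd.json","w"));print("cmd",p.round(2),q.as_euler('xyz',degrees=True).round(2))
def plan(p,rpy=None):
    c=getc();R=Ro.from_quat(c["q"]);R2=rot(rpy) if rpy is not None else R
    t=R.inv().apply(np.array(p)-c["p"])/1000;w=(R.inv()*R2).as_rotvec()
    print("row",t.round(4).tolist(),w.round(4).tolist())
    return t,w
E
python3 - <<'E'
from h import *
print(r.sense()["tcp_rot"])
for n in ["scene","side"]:
    for t,z in [("roller_center",40)]:
        d=r.trace(n,t)[0];m=d["mask"].astype(np.uint8);ys,xs=np.nonzero(m)
        P=np.array([atz(n,(x,y),z)[:2] for x,y in zip(xs,ys)]);c=P.mean(0);w,v=np.linalg.eigh(np.cov((P-c).T));print(n,t,d["conf"],len(xs),c,np.degrees(np.arctan2(v[1,1],v[0,1])),np.sqrt(w*12), d["position"])
plan([505,160,330],[-90,0,-17.063])
E
```

```text
[-8.99976858e+01  1.81357117e-03 -1.70624274e+01]
scene roller_center 0.96 482 [521.68154741 212.664762  ] -171.18640760602582 [ 64.11601234 199.09270718] [213.6, 181.1]
side roller_center 0.83 526 [524.8286025  216.48560129] -171.92947500240112 [ 58.06381377 186.22911881] [218.7, 171.8]
row [0.4359, -0.0261, -0.2989] [0.0, 0.0, 0.0]
```

View pics/scene0c.png

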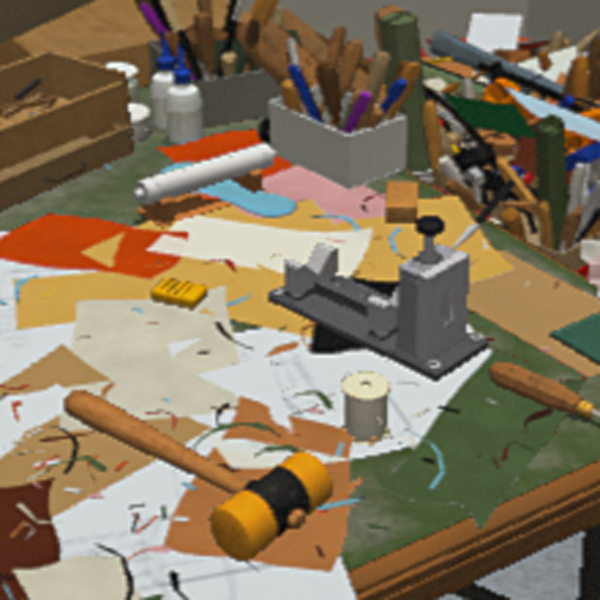

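View pics/side0c.png

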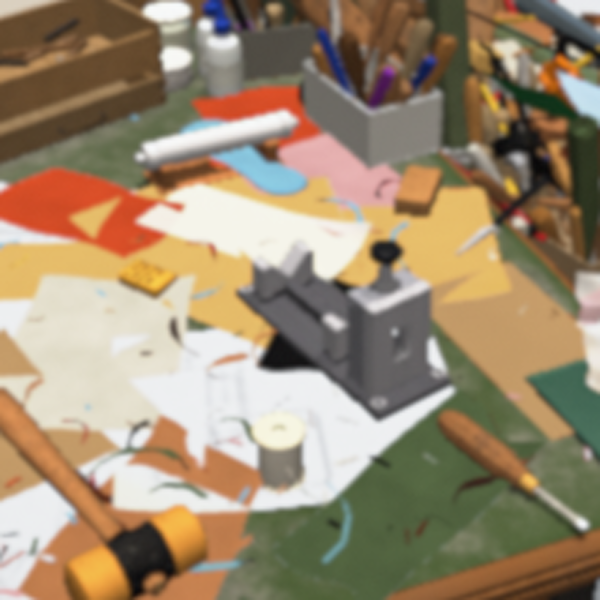

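Run:
```python
from h import *
plan([515,215,300],[-90,0,9])
```

```text
row [0.4293, 0.0039, -0.2434] [0.0, -0.4549, 0.0]
```

Request:
{"fn": "arm_command", "kwargs": {
  "increments": [
    [0.05, 0, -0.028, 0, -0.05, 0],
    [0.1, 0.001, -0.056, 0, -0.1, 0],
    [0.15, 0.001, -0.085, 0, -0.16, 0],
    [0.2, 0.002, -0.113, 0, -0.21, 0],
    [0.25, 0.002, -0.142, 0, -0.26, 0],
    [0.3, 0.003, -0.17, 0, -0.32, 0],
    [0.35, 0.003, -0.2, 0, -0.37, 0],
    [0.4, 0.004, -0.227, 0, -0.43, 0],
    [0.43, 0.004, -0.243, 0, -0.455, 0],
    [0.43, 0.004, -0.243, 0, -0.455, 0]
  ]
}}

```text
time: 2.45
tool_pos: [517.1, 213.1, 299.7]
tcp_rot: [-90.0, 0.0, 8.8]
ft_force: [-0.4, -0.4, 0.1]
finger_gap: 85.6
```

```bash
cat > look.py <<'E'
from h import *
import sys
def look(tag,cams=("wrist",),targets=()):
    out={}
    for n in cams:
        m=r.camera_model(n);im=r.snapshot(n);cv2.imwrite(f"pics/{n}_{tag}.png",im[:,:,::-1])
        np.savez(f"pics/{n}_{tag}.npz",K=m["intrinsics"],T=m["cam_to_world"])
        for t in targets:
            for d in r.spot_point(n,t)[:1]: print(n,t,np.round(d["position"],1),round(d["conf"],2))
            for d in r.trace(n,t)[:1]: out[n,t]=d["mask"]; np.save(f"pics/m_{n}_{t}_{tag}.npy",d["mask"]);print(n,t,"mask",d["mask"].sum(),round(d["conf"],2),d["position"])
    return out
E
python3 - <<'E'
from h import *; from look import *
did([0.43, 0.004, -0.243, 0, -0.455, 0])
o=look("a",("wrist",),("roller_center","rest"))
m=r.camera_model("wrist");print(m["cam_to_world"].round(2).tolist(),m["intrinsics"].round(1).tolist())
E
```

```text
cmd [515.8  215.13 299.89] [-90.     0.     9.01]
wrist roller_center [254.2 179.6] 0.68
wrist roller_center mask 4532 0.69 [255.2, 171.2]
wrist rest [255.1 165.2] 0.62
wrist rest mask 1824 0.83 [242.9, 142.1]
[[-0.16, 0.95, 0.28, 444.53], [0.99, 0.15, 0.04, 205.11], [-0.0, 0.29, -0.96, 369.96], [0.0, 0.0, 0.0, 1.0]] [[296.3, 0.0, 254.3], [0.0, 296.3, 192.0], [0.0, 0.0, 1.0]]
```

View pics/wrist_a.png

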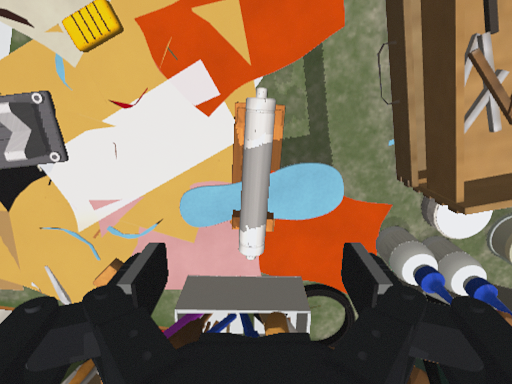

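Run:
```python
from h import *
im=cv2.imread("pics/wrist_a.png");cv2.imwrite("pics/wa_c.png",cv2.resize(im[70:270,170:340],None,fx=3,fy=3,interpolation=cv2.INTER_CUBIC))
m=np.load("pics/m_wrist_roller_center_a.npy");ys,xs=np.nonzero(m);
P=np.array([atz("wrist",(x,y),42)[:2] for x,y in zip(xs,ys)]);c=P.mean(0)
(cx,cy),(w,h),a=cv2.minAreaRect(P.astype(np.float32));print(cx,cy,w,h,a)
w,v=np.linalg.eigh(np.cov((P-c).T));print(c,np.degrees(np.arctan2(v[1,1],v[0,1])),np.sqrt(w*12))
for p in [(263,90),(250,257)]: print(atz("wrist",p,40))
```

```text
Traceback (most recent call last):
  File "h.py", line 7, in atz
    o,d=ray(n,p);return o+d*(z-o[2])/d[2]
        ~~~^^^^^
  File "h.py", line 4, in ray
    m=r.camera_model(n);K=m["intrinsics"];T=m["cam_to_world"]
ValueError: time passes only in moves, steps and waits
```

View pics/wa_c.png

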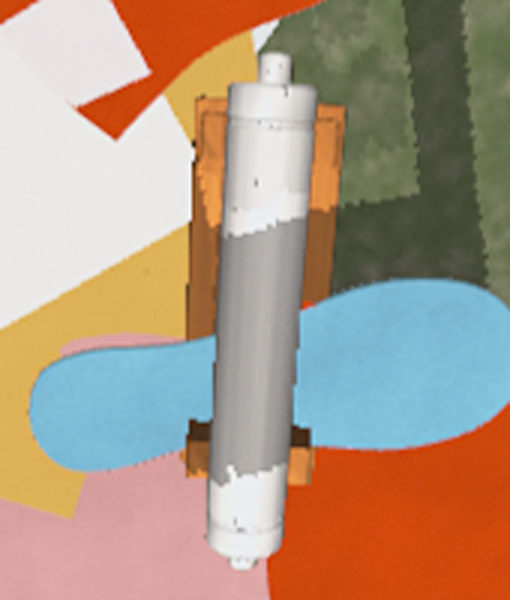

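```bash
cat >> h.py <<'E'
def atzs(f,p,z):
    d=np.load(f);v=d["T"][:3,:3]@np.linalg.inv(d["K"])@np.array([p[0],p[1],1.]);o=d["T"][:3,3];return o+v*(z-o[2])/v[2]
def projs(f,X):
    d=np.load(f);T=np.linalg.inv(d["T"]);c=np.atleast_2d(X)@T[:3,:3].T+T[:3,3];u=c@d["K"].T;return u[:,:2]/u[:,2:]
E
python3 - <<'E'
from h import *
f="pics/wrist_a.npz"
m=np.load("pics/m_wrist_roller_center_a.npy");ys,xs=np.nonzero(m);
P=np.array([atzs(f,(x,y),42)[:2] for x,y in zip(xs,ys)]);c=P.mean(0)
print(cv2.minAreaRect(P.astype(np.float32)))
a=atzs(f,(261.7,88.7),42);b=atzs(f,(250.7,258.7),40);d=b-a;print(a,b,(a+b)/2,np.degrees(np.arctan2(d[1],d[0])),np.linalg.norm(d))
# silhouette-midline using model: project cylinder, fit
from scipy.optimize import least_squares
def model(p):
    x,y,th=p;u=np.array([np.cos(th),np.sin(th),0]);C=np.array([x,y,40.]);n=np.array([-u[1],u[0],0])
    t=np.linspace(-90,90,19);an=np.linspace(0,2*np.pi,24)
    pts=[C+u*s+16*(n*np.cos(A)+np.array([0,0,1])*np.sin(A)) for s in t for A in an]
    pts+=[C+u*s+6*(n*np.cos(A)+np.array([0,0,1])*np.sin(A)) for s in(-100,100) for A in an]
    return projs(f,np.array(pts))
def mask(p):
    q=model(p);M=np.zeros((384*4,512*4),np.uint8)
    b=q[:19*24];h=cv2.convexHull((b*4).astype(np.float32)).astype(int);cv2.fillPoly(M,[h],1)
    return M
# edges from crop: fit edges
E=[((229,100),(207,530)),((318,100),(284,530))]
E=[[(170+u/3,70+v/3) for u,v in e] for e in E]
def res(p):
    q=model(p)[:19*24].reshape(19,24,2);o=[]
    for k,(e,sg) in enumerate(zip(E,(-1,1))):
        (x0,y0),(x1,y1)=e
        dd=q[...,0]-(x0+(q[...,1]-y0)/(y1-y0)*(x1-x0))
        ext=dd.max(1) if sg>0 else dd.min(1);o+=list(ext)
    s=model(p)[19*24:].reshape(2,24,2).mean(1)
    return o+[s[0,1]-89.5,s[1,1]-257.5]
print(least_squares(res,[524,216,np.radians(8)]).x*[1,1,57.296], least_squares(res,[524,216,np.radians(8)]).cost)
E
```

```text
((528.3179931640625, 216.32418823242188), (200.10556030273438, 32.630126953125), 5.462329864501953)
[430.46346771 207.58941032  42.        ] [629.88620875 225.89743959  40.        ] [530.17483823 216.74342495  41.        ] 5.245342827099191 200.27134987559137
[529.94805845 217.13611896   5.22644509] 1.3349730271100273
```

Run:
```python
from h import *
s=r.sense();print(s["tool_pos"],s["tcp_rot"],s["ft_force"],s["time"])
plan([530,217,94],[-90,0,5.2])
```

```text
[515.1115616  216.08620377 299.96288088] [-8.99849075e+01  5.05532055e-03  9.07711255e+00] [ 0.04254694 -0.64121773  0.21122418] 2.7
row [0.0143, 0.2059, -0.0004] [0.0, 0.0664, 0.0]
```

Request:
{"fn": "arm_command", "kwargs": {
  "increments": [
    [0.005, 0.03, 0, 0, 0.02, 0],
    [0.01, 0.07, 0, 0, 0.05, 0],
    [0.0143, 0.11, -0.0004, 0, 0.0664, 0],
    [0.0143, 0.15, -0.0004, 0, 0.0664, 0],
    [0.0143, 0.175, -0.0004, 0, 0.0664, 0],
    [0.0143, 0.19, -0.0004, 0, 0.0664, 0],
    [0.0143, 0.2, -0.0004, 0, 0.0664, 0],
    [0.0143, 0.2059, -0.0004, 0, 0.0664, 0],
    [0.0143, 0.2059, -0.0004, 0, 0.0664, 0],
    [0.0143, 0.2059, -0.0004, 0, 0.0664, 0]
  ],
  "jaw": -1
}}

```text
time: 3.95
tool_pos: [530.6, 217.1, 94.9]
tcp_rot: [-90.0, -0.1, 5.2]
ft_force: [-0.5, 1.1, -0.7]
finger_gap: 85.5
```

Run:
```python
from h import *; from look import *
did([0.0143, 0.2059, -0.0004, 0, 0.0664, 0])
s=r.sense();print(s["tool_pos"],s["tcp_rot"],s["ft_force"],s["time"])
look("b")
```

```text
cmd [529.99 216.97  93.99] [-90.    0.    5.2]
[530.56712298 217.13189402  94.88979623] [-8.99845278e+01 -7.95665958e-02  5.20045802e+00] [-0.50345946  1.08830276 -0.66295002] 3.95
```

View pics/wrist_b.png

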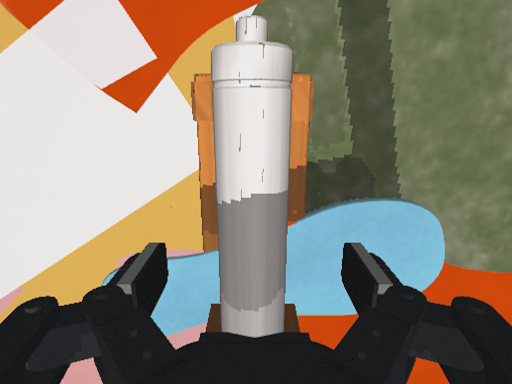

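Request:
{"fn": "arm_command", "kwargs": {
  "increments": [
    [0, 0, 0, 0, 0, 0],
    [0, 0, 0, 0, 0, 0],
    [0, 0, 0, 0, 0, 0],
    [0, 0, 0, 0, 0, 0],
    [0, 0, 0, 0, 0, 0],
    [0, 0, 0, 0, 0, 0],
    [0, 0, 0, 0, 0, 0],
    [0, 0, 0, 0, 0, 0],
    [0, 0, 0, 0, 0, 0],
    [0, 0, 0, 0, 0, 0]
  ],
  "jaw": 1,
  "force": 60
}}

```text
time: 5.25
tool_pos: [530.3, 216.2, 94.4]
tcp_rot: [-90.1, -0.0, 5.2]
ft_force: [-1.4, -4.6, 3.7]
finger_gap: 30.7
```

Run:
```python
from h import *
t,w=plan([400,-115,300],[-90,0,-67])
for i in range(1,9):
    f=i/8; print([round(float(t[0]*f),3),round(float(-0.1-0.106*f),3),round(float(t[2]*f),3),0,round(float(w[1]*f),2),0])
```

```text
row [-0.1596, -0.206, -0.3188] [-0.0, 1.2602, 0.0]
[-0.02, -0.113, -0.04, 0, 0.16, 0]
[-0.04, -0.127, -0.08, 0, 0.32, 0]
[-0.06, -0.14, -0.12, 0, 0.47, 0]
[-0.08, -0.153, -0.159, 0, 0.63, 0]
[-0.1, -0.166, -0.199, 0, 0.79, 0]
[-0.12, -0.179, -0.239, 0, 0.95, 0]
[-0.14, -0.193, -0.279, 0, 1.1, 0]
[-0.16, -0.206, -0.319, 0, 1.26, 0]
```

Request:
{"fn": "arm_command", "kwargs": {
  "increments": [
    [0, -0.03, 0, 0, 0, 0],
    [0, -0.08, 0, 0, 0, 0],
    [-0.02, -0.113, -0.04, 0, 0.16, 0],
    [-0.04, -0.13, -0.08, 0, 0.32, 0],
    [-0.06, -0.15, -0.12, 0, 0.48, 0],
    [-0.09, -0.17, -0.17, 0, 0.66, 0],
    [-0.115, -0.19, -0.22, 0, 0.84, 0],
    [-0.14, -0.2, -0.27, 0, 1.02, 0],
    [-0.16, -0.206, -0.315, 0, 1.18, 0],
    [-0.16, -0.206, -0.319, 0, 1.26, 0]
  ]
}}

```text
time: 6.5
tool_pos: [398.4, -117.9, 300.1]
tcp_rot: [-90.0, -0.1, -67.5]
ft_force: [-0.7, -0.1, -3.5]
finger_gap: 30.7
```

Run:
```python
from h import *; from look import *
did([-0.16, -0.206, -0.319, 0, 1.26, 0])
r.snapshot("scene");r.snapshot("scene");r.snapshot("scene")
s=r.sense();print(s["tool_pos"],s["tcp_rot"],s["ft_force"],s["time"],s["finger_gap"],s["joint_pos"])
look("c",("wrist",),("fixture","arch","knob_top"))
s=r.sense();print(s["tool_pos"],s["tcp_rot"],s["time"])
```

```text
cmd [ 399.57 -115.22  299.99] [-90.     0.   -66.99]
[ 399.14837427 -115.34334755  299.38558507] [-9.00354255e+01  5.73147536e-02 -6.69744501e+01] [ 0.36567217 -0.19521523 -3.65074289] 6.65 30.321461199160712 [-2.32064758e+01 -2.22914183e+01  1.12957640e+02  1.40652312e-02
  8.93996728e+01 -4.62321989e+01]
wrist fixture [342.5 210.5] 0.63
wrist fixture mask 9402 0.62 [351.0, 197.2]
wrist arch mask 9452 0.67 [351.4, 196.1]
[ 399.69757108 -114.65152304  299.84765414] [-9.00113509e+01  1.56315563e-02 -6.68875729e+01] 7.0
```

View pics/wrist_c.png

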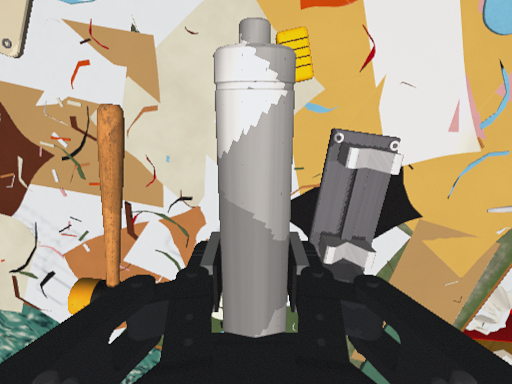

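Run:
```python
import cv2
im=cv2.imread("pics/wrist_c.png");cv2.imwrite("pics/wc_c.png",cv2.resize(im[120:290,295:425],None,fx=3.5,fy=3.5,interpolation=cv2.INTER_CUBIC))
im=cv2.imread("pics/scene0.png");cv2.imwrite("pics/sc_f.png",cv2.resize(im[190:265,230:330],None,fx=7,fy=7,interpolation=cv2.INTER_CUBIC))
im=cv2.imread("pics/side0.png");cv2.imwrite("pics/sd_f.png",cv2.resize(im[200:280,220:315],None,fx=7,fy=7,interpolation=cv2.INTER_CUBIC))
```

```text
(no output)
```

View pics/wc_c.png

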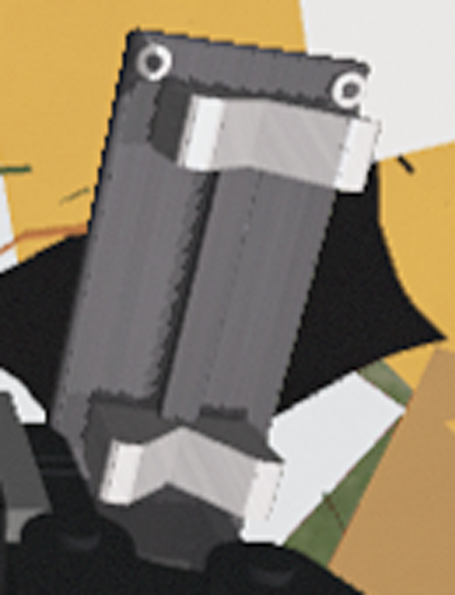

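View pics/sc_f.png

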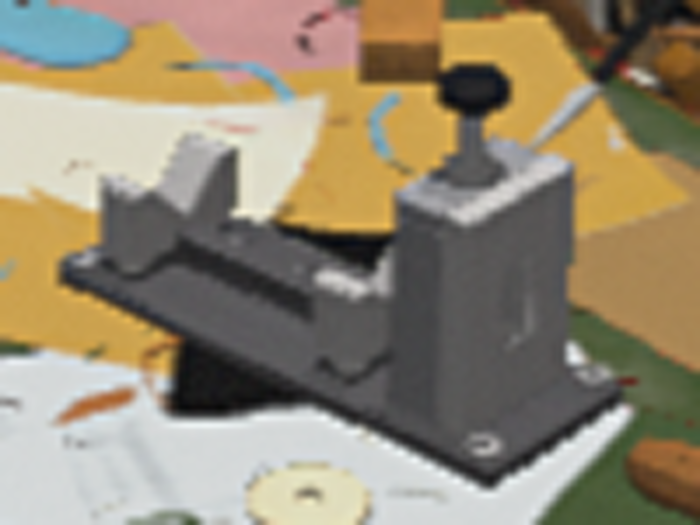

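View pics/sd_f.png

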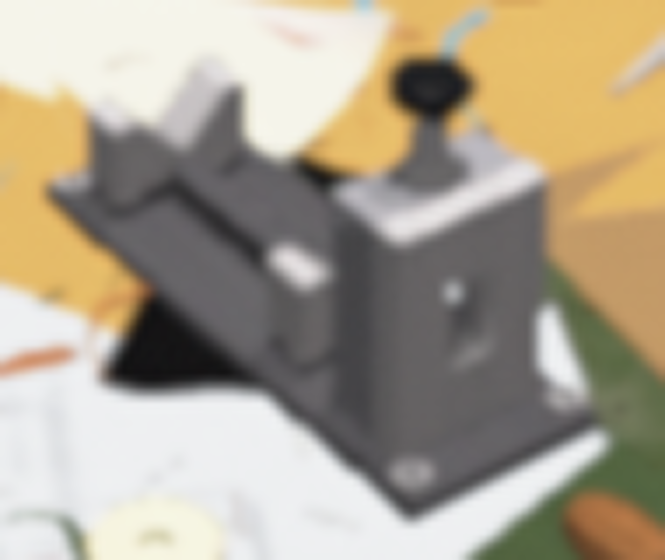

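```bash
cat > fit.py <<'E'
from h import *
from scipy.optimize import least_squares
for n in ["scene","side"]:
    m=r.camera_model(n);np.savez(f"pics/{n}.npz",K=m["intrinsics"],T=m["cam_to_world"])
H=None
W=[((-42,116,12),(130,33)),((42,116,12),(368,68)),((-30,88,H),(192,95)),((-30,66,H),(178,165)),((30,88,H),(378,120)),((30,66,H),(365,190)),((-30,-30,H),(115,440)),((-30,-52,H),(100,502)),((30,-30,H),(283,462))]
W=[(a,(295+u/3.5-.4,120+v/3.5-.4)) for a,(u,v) in W]
S=[((-42,-116,12),(490,478)),((-42,116,12),(62,268)),((42,-116,12),(628,390)),((-32,-69,104),(395,192)),((-32,-107,104),(460,222)),((32,-107,104),(572,165)),((0,-82,146),(475,80))]
S=[(a,(230+u/7-.4,190+v/7-.4)) for a,(u,v) in S]
D=[((-42,116,12),(48,190)),((-42,-116,12),(412,508)),((42,-116,12),(607,420)),((-32,-69,104),(335,185)),((-32,-107,104),(400,240)),((32,-107,104),(545,175)),((0,-82,146),(432,80))]
D=[(a,(220+u/7-.4,200+v/7-.4)) for a,(u,v) in D]
def res(p,sets):
    x,y,th,h=p;c,s=np.cos(th),np.sin(th);o=[]
    for f,L in sets:
        X=np.array([[a[0],a[1],h if a[2] is None else a[2]] for a,_ in L],float)
        Xw=np.c_[x+c*X[:,0]-s*X[:,1],y+s*X[:,0]+c*X[:,1],X[:,2]]
        o.append(projs(f,Xw)-np.array([b for _,b in L]))
    return np.vstack(o).ravel()
w=("pics/wrist_c.npz",W);s=("pics/scene.npz",S);d=("pics/side.npz",D)
if __name__=="__main__":
  for k,sets in {"w":[w],"s":[s],"d":[d],"sd":[s,d],"all":[w,s,d]}.items():
    q=least_squares(lambda p:res(p,sets),[525,-127,.4,56],loss="soft_l1");print(k,np.round(q.x*[1,1,57.2958,1],2),np.abs(q.fun).mean().round(2));
    if k in "ws": print(q.fun.reshape(-1,2).round(1).tolist())
E
python3 fit.py
```

```text
w [ 534.82 -126.43   15.69   51.11] 2.1
[[1.6, -11.5], [3.5, -12.2], [-1.0, 0.5], [-1.4, 0.5], [0.3, 0.4], [-1.3, 0.1], [-0.6, 0.9], [0.2, -0.4], [0.9, 0.4]]
s [ 537.34 -134.24   11.31   56.  ] 1.46
[[-3.6, -1.3], [-1.0, -3.1], [-2.1, -0.8], [-0.0, 0.8], [1.5, 1.7], [2.1, 1.4], [1.0, 0.0]]
d [ 537.14 -132.25   13.03   56.  ] 1.56
sd [ 536.88 -133.27   12.66   56.  ] 1.54
all [ 535.52 -127.31   15.24   49.28] 1.94
```

```bash
cat > fit2.py <<'E'
from fit import *
def res2(p,sets):
    dy=p[4];ss=[(f,[((a[0],a[1]+dy,a[2]) if abs(a[1])==116 else a,b) for a,b in L]) for f,L in sets]
    return res(p[:4],ss)
for k,sets in {"w":[w],"s":[s],"d":[d],"sd":[s,d],"all":[w,s,d]}.items():
    q=least_squares(lambda p:res2(p,sets),[530,-127,.3,56,-13],loss="soft_l1");print(k,np.round(q.x*[1,1,57.2958,1,1],2),np.abs(q.fun).mean().round(2));
    if k in "wsall": print(q.fun.reshape(-1,2).round(1).tolist())
E
python3 fit2.py
```

```text
w [ 534.49 -125.86   15.27   51.8   -14.53] 0.43
[[-0.2, 0.3], [0.8, -0.1], [-0.2, -0.1], [-0.7, -0.1], [1.2, 0.2], [-0.6, -0.1], [-0.6, 0.4], [-0.0, -0.8], [0.9, 0.3]]
s [ 533.29 -129.26   13.7    56.    -14.84] 0.5
[[0.1, -0.0], [-0.4, -0.9], [0.6, -0.1], [-1.3, 0.2], [0.6, 0.9], [0.5, 0.3], [-0.5, -0.8]]
d [ 534.72 -126.75   14.46   56.    -14.51] 0.54
sd [ 534.24 -127.84   14.19 -491.43  -14.58] 0.59
all [ 534.02 -126.     14.94   52.23  -14.76] 0.6
[[-0.1, 0.3], [0.8, 0.3], [-0.0, -0.2], [-0.7, -0.2], [1.3, 0.4], [-0.6, 0.2], [-1.0, 0.4], [-0.6, -0.8], [0.5, 0.5], [0.6, -1.0], [-1.0, -1.0], [0.4, -1.3], [-1.2, -0.5], [0.9, 0.0], [0.3, -0.7], [-0.6, -1.5], [-0.5, -0.7], [0.6, 0.3], [0.0, -0.9], [-1.0, 0.5], [-0.3, 0.4], [0.6, -0.1], [-0.4, -1.6]]
```

Run:
```python
from h import *
plan([432.5,-132.6,230],[-90,0,-75])
```

```text
row [0.0289, 0.07, 0.0235] [0.0, 0.1398, -0.0]
```

Request:
{"fn": "arm_command", "kwargs": {
  "increments": [
    [0.004, 0.01, 0.003, 0, 0.02, 0],
    [0.01, 0.025, 0.009, 0, 0.05, 0],
    [0.02, 0.045, 0.016, 0, 0.09, 0],
    [0.026, 0.06, 0.021, 0, 0.12, 0],
    [0.029, 0.07, 0.0235, 0, 0.14, 0],
    [0.029, 0.07, 0.0235, 0, 0.14, 0],
    [0.029, 0.07, 0.0235, 0, 0.14, 0],
    [0.029, 0.07, 0.0235, 0, 0.14, 0],
    [0.029, 0.07, 0.0235, 0, 0.14, 0],
    [0.029, 0.07, 0.0235, 0, 0.14, 0]
  ]
}}

```text
time: 8.25
tool_pos: [432.6, -132.7, 230.3]
tcp_rot: [-90.0, -0.0, -75.0]
ft_force: [-0.6, 0.7, -3.9]
finger_gap: 30.5
```

Run:
```python
from h import *; from look import *
did([0.029, 0.07, 0.0235, 0, 0.14, 0])
look("d",("wrist",))
s=r.sense();print(s["tool_pos"],s["tcp_rot"],s["time"],s["ft_force"])
im=cv2.imread("pics/wrist_d.png");cv2.imwrite("pics/wd_c.png",cv2.resize(im[60:290,285:455],None,fx=3.5,fy=3.5,interpolation=cv2.INTER_CUBIC)[:800])
```

```text
cmd [ 432.53 -132.73  229.99] [-90.     0.   -75.01]
[ 432.58346602 -132.73444279  230.22187181] [-8.99819031e+01 -1.60623340e-02 -7.50094144e+01] 8.3 [ 0.18838438 -0.17884189 -4.12785657]
```

View pics/wrist_d.png

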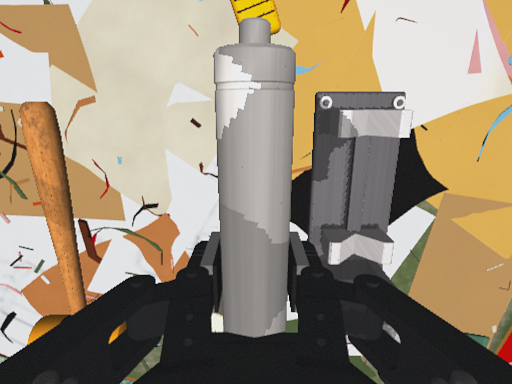

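View pics/wd_c.png

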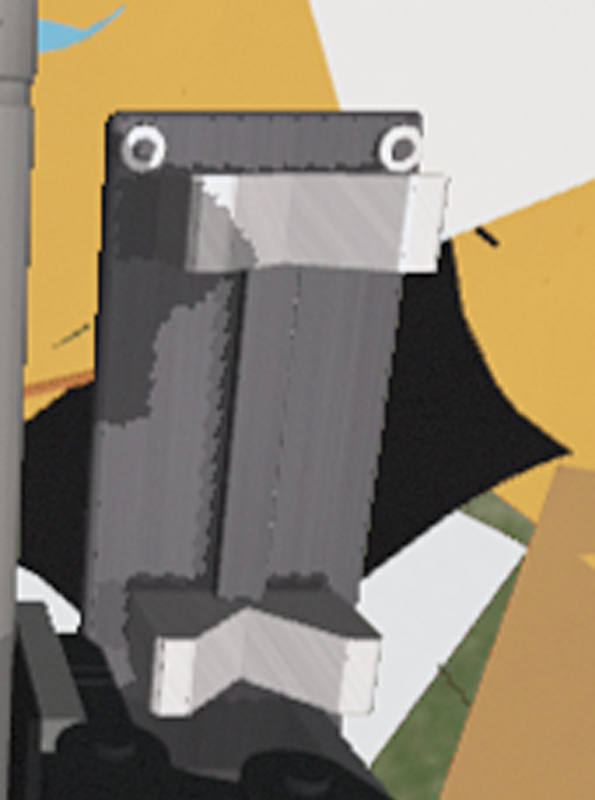

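```bash
cat > fit3.py <<'E'
from fit import *
H=None
W2=[((-42,116,12),(112,113)),((42,116,12),(422,115)),((-30,88,H),(193,174)),((30,88,H),(446,177)),((-30,66,H),(187,270)),((30,66,H),(436,272)),((-30,-30,H),(157,638)),((30,-30,H),(381,640)),((-30,-52,H),(150,715)),((30,-52,H),(373,713))]
W2=[(a,(285+u/3.5-.4,60+v/3.5-.4)) for a,(u,v) in W2]
w2=("pics/wrist_d.npz",W2)
def res2(p,sets):
    dy=p[4];ss=[(f,[((a[0],a[1]+dy,a[2]) if abs(a[1])==116 else a,b) for a,b in L]) for f,L in sets]
    return res(p[:4],ss)
for k,sets in {"w2":[w2],"ww2":[w,w2],"all":[w,w2,s,d]}.items():
    q=least_squares(lambda p:res2(p,sets),[530,-127,.3,56,-13],loss="soft_l1");print(k,np.round(q.x*[1,1,57.2958,1,1],2),np.abs(q.fun).mean().round(2));
    if k in "w2": print(q.fun.reshape(-1,2).round(1).tolist())
im=cv2.imread("pics/wrist_d.png");cv2.imwrite("pics/wd_r.png",cv2.resize(im[5:205,195:315],None,fx=4,fy=4,interpolation=cv2.INTER_CUBIC)[:800])
E
python3 fit3.py
```

```text
w2 [ 534.69 -126.35   14.94   51.07  -13.15] 0.49
[[-0.5, 0.4], [1.9, -0.2], [-0.3, 0.5], [1.4, -0.4], [-0.8, 0.5], [0.2, -0.1], [-0.5, 0.3], [0.4, -0.3], [-0.1, -0.5], [-0.4, 0.0]]
ww2 [ 534.58 -126.18   15.06   51.32  -13.69] 0.52
all [ 534.39 -126.2    14.94   51.56  -13.87] 0.59
```

View pics/wd_r.png

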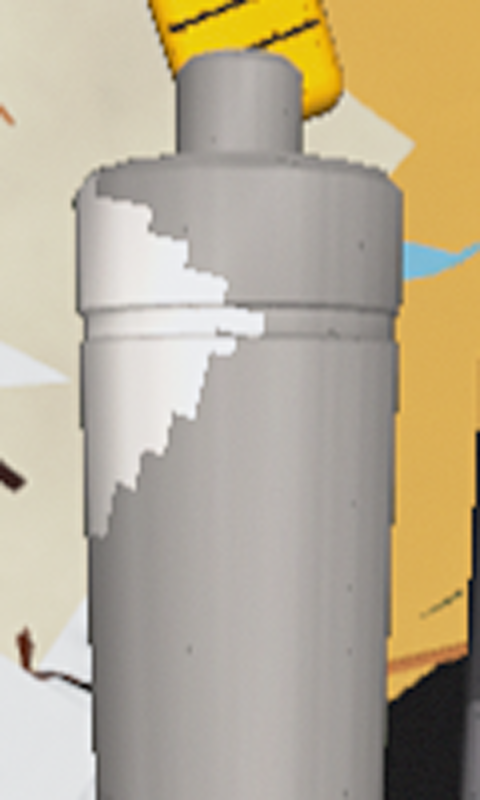

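Run:
```python
from h import *
from scipy.optimize import least_squares
f="pics/wrist_d.npz"
c=getc();R=Ro.from_quat(c["q"]).as_matrix();P=np.array(c["p"])
px=lambda u,v:(195+u/4-.4,5+v/4-.4)
an=np.linspace(0,2*np.pi,72)
def model(p):
    ox,oy,oz,yaw,pit=p # tool-frame: center of roller, axis ~ tool x
    u=np.array([1,pit,yaw]);u/=np.linalg.norm(u);a=np.cross(u,[0,0,1]);a/=np.linalg.norm(a);b=np.cross(u,a);C=np.array([ox,oy,oz])
    g=lambda s,rad:projs(f,(P+(C+u*s+rad*np.outer(np.cos(an),a)+rad*np.outer(np.sin(an),b))@R.T))
    return g
L=[((79,200),(96,760)),((402,200),(384,760))]
def res(p):
    g=model(p);o=[]
    for s in(-80,-60,-40,-25):
        q=g(s,16)
        for (A,B),sg in zip(L,(-1,1)):
            A_=px(*A);B_=px(*B);d=q[:,0]-(A_[0]+(q[:,1]-A_[1])/(B_[1]-A_[1])*(B_[0]-A_[0]))
            o.append(d.min() if sg<0 else d.max())
    q=g(-100,6);o+=[2*(q[:,1].min()-px(0,50)[1]),q[:,0].min()-px(178,0)[0],q[:,0].max()-px(302,0)[0]]
    q=g(-90,16);o+=[2*(q[:,1].min()-px(0,152)[1])]
    return o
q=least_squares(res,[0,54,0,0,0]);print(q.x[:3].round(2),np.degrees(q.x[3:]).round(2),np.round(q.fun,1))
F=np.array([534.5,-126.2]);th=np.radians(15);xd=np.array([np.cos(th),np.sin(th)]);yd=np.array([-xd[1],xd[0]])
for y in(40,): print(F+y*yd)
```

```text
[-2.8  57.88  1.33] [-0.06  0.58] [-0.5  0.4 -0.1  0.1  0.2 -0.2  0.4 -0.4  0.2 -0.2  0.3 -0.2]
[524.1472382  -87.56296695]
```

Run:
```python
from h import *
plan([523.2,-89.9,130],[-90,0,-75])
```

```text
row [-0.0179, 0.1, 0.0987] [0.0, -0.0002, -0.0]
```

Request:
{"fn": "arm_command", "kwargs": {
  "increments": [
    [-0.01, 0, 0.01, 0, 0, 0],
    [-0.018, 0, 0.03, 0, 0, 0],
    [-0.018, 0, 0.06, 0, 0, 0],
    [-0.018, 0, 0.085, 0, 0, 0],
    [-0.018, 0.01, 0.0987, 0, 0, 0],
    [-0.018, 0.035, 0.0987, 0, 0, 0],
    [-0.018, 0.065, 0.0987, 0, 0, 0],
    [-0.018, 0.088, 0.0987, 0, 0, 0],
    [-0.018, 0.1, 0.0987, 0, 0, 0],
    [-0.018, 0.1, 0.0987, 0, 0, 0]
  ]
}}

```text
time: 9.55
tool_pos: [522.8, -89.2, 129.2]
tcp_rot: [-90.1, 0.1, -75.0]
ft_force: [0.6, 0.6, -3.8]
finger_gap: 30.5
```

Run:
```python
from h import *; from look import *
did([-0.018, 0.1, 0.0987, 0, 0, 0])
look("e",("wrist","scene","side"))
s=r.sense();print(s["tool_pos"],s["tcp_rot"],s["time"],s["ft_force"],s["wrist_torque"])
a=cv2.imread("pics/scene_e.png")[180:265,230:330];b=cv2.imread("pics/side_e.png")[190:275,215:315]
cv2.imwrite("pics/e2.png",cv2.resize(np.hstack([a,b]),None,fx=4,fy=4,interpolation=cv2.INTER_CUBIC))
```

```text
cmd [523.22 -89.82 129.99] [-90.     0.   -75.01]
[524.14333888 -89.91553513 131.31463917] [-8.98969236e+01 -6.07318429e-02 -7.50061333e+01] 9.7 [-0.01996949  0.38630908 -3.99002416] [0.0252919  0.03312042 0.06400867]
```

View pics/wrist_e.png

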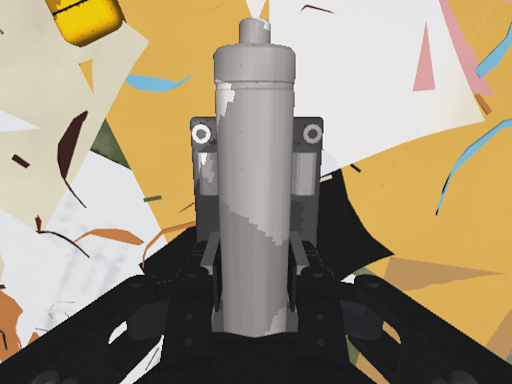

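View pics/e2.png

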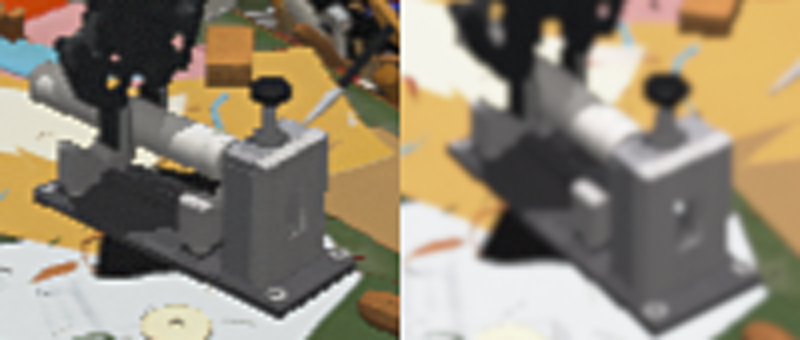

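Request:
{"fn": "arm_command", "kwargs": {
  "increments": [
    [0, 0.003, 0.0003, 0, 0, 0],
    [0, 0.006, 0.0007, 0, 0, 0],
    [0, 0.009, 0.0007, 0, 0, 0],
    [0, 0.011, 0.0007, 0, 0, 0],
    [0, 0.0125, 0.0007, 0, 0, 0],
    [0, 0.0135, 0.0007, 0, 0, 0],
    [0, 0.0145, 0.0007, 0, 0, 0],
    [0, 0.0155, 0.0007, 0, 0, 0],
    [0, 0.016, 0.0007, 0, 0, 0],
    [0, 0.016, 0.0007, 0, 0, 0]
  ]
}}

```text
time: 10.95
tool_pos: [523.9, -89.6, 113.9]
tcp_rot: [-90.0, 0.0, -75.0]
ft_force: [-0.5, -0.1, -4.3]
finger_gap: 30.6
```

```bash
cat > st.py <<'E'
from h import *
import sys
if len(sys.argv)>1: did(eval(sys.argv[1]))
s=r.sense();F=s["ft_force"];th=np.radians(15)
print(s["time"],s["tool_pos"].round(1),s["tcp_rot"].round(2),"F",F.round(2),"Ffix x,y,z",round(F[0]*np.cos(th)+F[1]*np.sin(th),2),round(-F[0]*np.sin(th)+F[1]*np.cos(th),2),round(F[2],2),"M",s["wrist_torque"].round(2),s["finger_gap"])
E
python3 st.py "[0, 0.016, 0.0007, 0, 0, 0]"
```

```text
cmd [523.9  -89.64 113.99] [-90.     0.   -75.01]
10.95 [523.9 -89.6 113.9] [-90.01   0.   -75.01] F [-0.53 -0.07 -4.27] Ffix x,y,z -0.53 0.07 -4.27 M [ 0.01 -0.    0.01] 30.579578345110846
```

Request:
{"fn": "arm_command", "kwargs": {
  "increments": [
    [0, 0.0004, 0, 0, 0, 0],
    [0, 0.0008, 0, 0, 0, 0],
    [0, 0.0012, 0, 0, 0, 0],
    [0, 0.0016, 0, 0, 0, 0],
    [0, 0.002, 0, 0, 0, 0],
    [0, 0.0024, 0, 0, 0, 0],
    [0, 0.0028, 0, 0, 0, 0],
    [0, 0.003, 0, 0, 0, 0],
    [0, 0.003, 0, 0, 0, 0],
    [0, 0.003, 0, 0, 0, 0]
  ]
}}

```text
time: 12.2
tool_pos: [523.9, -89.6, 111.0]
tcp_rot: [-90.0, 0.0, -75.0]
ft_force: [0.1, 0.2, -3.6]
finger_gap: 30.6
```

```bash
python3 st.py "[0, 0.003, 0, 0, 0, 0]"
```

```text
cmd [523.9  -89.64 110.99] [-90.     0.   -75.01]
12.2 [523.9 -89.6 111. ] [-90.     0.   -75.01] F [ 0.12  0.17 -3.59] Ffix x,y,z 0.16 0.13 -3.59 M [-0.06  0.05 -0.01] 30.5734247368354
```

Request:
{"fn": "arm_command", "kwargs": {
  "increments": [
    [0, 0.0003, 0, 0, 0, 0],
    [0, 0.0006, 0, 0, 0, 0],
    [0, 0.0009, 0, 0, 0, 0],
    [0, 0.0012, 0, 0, 0, 0],
    [0, 0.0014, 0, 0, 0, 0],
    [0, 0.0016, 0, 0, 0, 0],
    [0, 0.0018, 0, 0, 0, 0],
    [0, 0.002, 0, 0, 0, 0],
    [0, 0.002, 0, 0, 0, 0],
    [0, 0.002, 0, 0, 0, 0]
  ]
}}

```text
time: 13.45
tool_pos: [523.9, -89.6, 109.0]
tcp_rot: [-90.0, -0.0, -75.0]
ft_force: [0.3, -0.7, -4.4]
finger_gap: 30.3
```

```bash
python3 st.py "[0, 0.002, 0, 0, 0, 0]"
```

```text
cmd [523.9  -89.64 108.99] [-90.     0.   -75.01]
13.45 [523.9 -89.6 109. ] [-90.    -0.   -75.01] F [ 0.25 -0.68 -4.37] Ffix x,y,z 0.07 -0.72 -4.37 M [-0.01  0.    0.02] 30.334660501285075
```

Request:
{"fn": "arm_command", "kwargs": {
  "increments": [
    [0, 0.0002, 0, 0, 0, 0],
    [0, 0.0004, 0, 0, 0, 0],
    [0, 0.0006, 0, 0, 0, 0],
    [0, 0.0008, 0, 0, 0, 0],
    [0, 0.001, 0, 0, 0, 0],
    [0, 0.0012, 0, 0, 0, 0],
    [0, 0.0014, 0, 0, 0, 0],
    [0, 0.0015, 0, 0, 0, 0],
    [0, 0.0015, 0, 0, 0, 0],
    [0, 0.0015, 0, 0, 0, 0]
  ]
}}

```text
time: 14.7
tool_pos: [524.2, -89.8, 108.2]
tcp_rot: [-90.0, -0.0, -75.0]
ft_force: [-2.7, 0.3, 5.2]
finger_gap: 30.5
```

```bash
python3 st.py "[0, 0.0015, 0, 0, 0, 0]"
```

```text
cmd [523.9  -89.64 107.49] [-90.     0.   -75.01]
14.7 [524.2 -89.8 108.2] [-8.996e+01 -3.000e-02 -7.501e+01] F [-2.71  0.32  5.16] Ffix x,y,z -2.53 1.01 5.16 M [0.09 0.38 0.05] 30.517018100521963
```

Request:
{"fn": "arm_command", "kwargs": {
  "increments": [
    [0, 0, -0.0002, 0, 0, 0],
    [0, 0, -0.0004, 0, 0, 0],
    [0, 0.0001, -0.0004, 0, 0, 0],
    [0, 0.0002, -0.0004, 0, 0, 0],
    [0, 0.0003, -0.0004, 0, 0, 0],
    [0, 0.0003, -0.0004, 0, 0, 0],
    [0, 0.0003, -0.0004, 0, 0, 0],
    [0, 0.0003, -0.0004, 0, 0, 0],
    [0, 0.0003, -0.0004, 0, 0, 0],
    [0, 0.0003, -0.0004, 0, 0, 0]
  ]
}}

```text
time: 15.95
tool_pos: [524.2, -89.8, 108.2]
tcp_rot: [-89.9, -0.0, -75.0]
ft_force: [-2.3, 0.3, 7.6]
finger_gap: 30.6
```

```bash
python3 st.py "[0, 0.0003, -0.0004, 0, 0, 0]"
```

```text
cmd [523.51 -89.74 107.19] [-90.     0.   -75.01]
15.95 [524.2 -89.8 108.2] [-8.992e+01 -4.000e-02 -7.501e+01] F [-2.28  0.31  7.63] Ffix x,y,z -2.12 0.89 7.63 M [0.2  0.26 0.04] 30.62405743524246
```

Request:
{"fn": "arm_command", "kwargs": {
  "increments": [
    [0.0001, 0, 0, 0, 0, 0.001],
    [0.0001, 0, 0, 0, 0, 0.002],
    [0.0002, 0, 0, 0, 0, 0.003],
    [0.0002, 0, -0.0002, 0, 0, 0.004],
    [0.0003, 0, -0.0003, 0, 0, 0.005],
    [0.0003, 0, -0.0003, 0, 0, 0.005],
    [0.0003, 0, -0.0003, 0, 0, 0.005],
    [0.0003, 0, -0.0003, 0, 0, 0.005],
    [0.0003, 0, -0.0003, 0, 0, 0.005],
    [0.0003, 0, -0.0003, 0, 0, 0.005]
  ]
}}

```text
time: 17.2
tool_pos: [524.2, -90.1, 108.2]
tcp_rot: [-89.9, 0.2, -75.0]
ft_force: [-0.1, 2.3, 7.0]
finger_gap: 30.6
```

```bash
python3 st.py "[0.0003, 0, -0.0003, 0, 0, 0.005]"
```

```text
cmd [523.3  -90.11 107.19] [-90.     0.29 -75.01]
17.2 [524.2 -90.1 108.2] [-89.89   0.25 -75.01] F [-0.06  2.34  7.05] Ffix x,y,z 0.55 2.28 7.05 M [0.23 0.03 0.04] 30.577391876949186
```

Request:
{"fn": "arm_command", "kwargs": {
  "increments": [
    [0.002, -0.0002, 0, 0, 0, 0],
    [0.005, -0.0004, 0, 0, 0, 0],
    [0.009, -0.0004, 0, 0, 0, 0],
    [0.013, -0.0004, 0, 0, 0, 0],
    [0.017, -0.0005, 0, 0, 0, 0],
    [0.021, -0.0005, 0, 0, 0, 0],
    [0.025, -0.0005, 0, 0, 0, 0],
    [0.028, -0.0005, 0, 0, 0, 0],
    [0.03, -0.0005, 0, 0, 0, 0],
    [0.03, -0.0005, 0, 0, 0, 0]
  ]
}}

```text
time: 18.45
tool_pos: [531.9, -118.6, 108.3]
tcp_rot: [-89.9, 0.3, -75.0]
ft_force: [1.1, 3.1, 5.7]
finger_gap: 30.5
```

```bash
python3 st.py "[0.03, -0.0005, 0, 0, 0, 0]"; python3 -c "
from look import *
look('f',('wrist','side','scene'))
a=cv2.imread('pics/scene_f.png')[180:265,230:330];b=cv2.imread('pics/side_f.png')[190:275,215:315]
cv2.imwrite('pics/f2.png',cv2.resize(np.hstack([a,b]),None,fx=4,fy=4,interpolation=cv2.INTER_CUBIC))"
```

```text
cmd [ 531.06 -119.09  107.54] [-90.     0.29 -75.01]
18.45 [ 531.9 -118.6  108.3] [-89.89   0.3  -75.  ] F [1.14 3.12 5.74] Ffix x,y,z 1.91 2.72 5.74 M [ 0.59 -0.11  0.05] 30.518790741986205
```

View pics/f2.png

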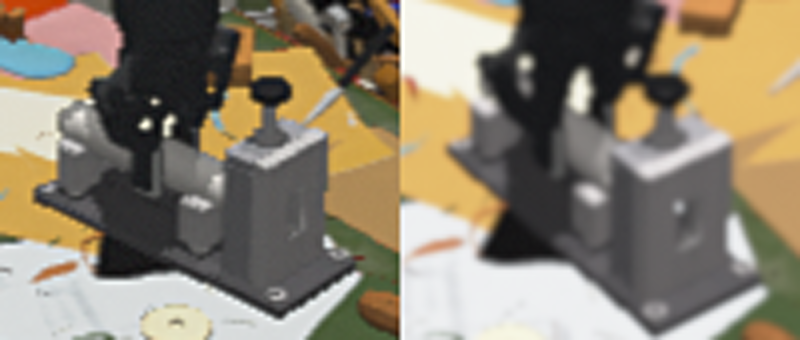

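View pics/wrist_f.png

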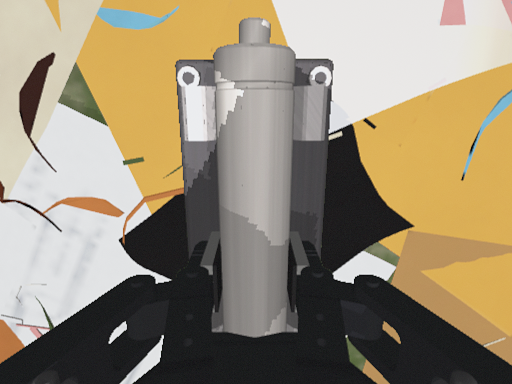

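Request:
{"fn": "arm_command", "kwargs": {
  "increments": [
    [0.001, 0, 0.0002, 0, 0, 0],
    [0.0025, 0, 0.0003, 0, 0, 0],
    [0.004, 0, 0.0003, 0, 0, 0],
    [0.0055, 0, 0.0003, 0, 0, 0],
    [0.007, 0, 0.0003, 0, 0, 0],
    [0.008, 0, 0.0003, 0, 0, 0],
    [0.009, 0, 0.0003, 0, 0, 0],
    [0.01, 0, 0.0003, 0, 0, 0],
    [0.0105, -0.0001, 0.0003, 0, 0, 0],
    [0.011, -0.0001, 0.0003, 0, 0, 0]
  ]
}}

```text
time: 19.85
tool_pos: [534.7, -128.7, 108.2]
tcp_rot: [-89.9, 0.3, -75.0]
ft_force: [-1.4, 6.2, 7.0]
finger_gap: 30.2
```

```bash
python3 st.py "[0.011, -0.0001, 0.0003, 0, 0, 0]"
```

```text
cmd [ 534.19 -129.64  107.59] [-90.     0.29 -75.01]
19.85 [ 534.7 -128.7  108.2] [-89.93   0.35 -74.99] F [-1.36  6.17  7.04] Ffix x,y,z 0.28 6.31 7.04 M [ 0.89  0.17 -0.03] 30.22379570683175
```

Request:
{"fn": "arm_command", "kwargs": {
  "increments": [
    [0.0002, 0, 0, 0, 0, 0],
    [0.0004, 0, 0, 0, 0, 0],
    [0.0006, 0, 0, 0, 0, 0],
    [0.0008, 0, 0, 0, 0, 0],
    [0.001, 0, 0, 0, 0, 0],
    [0.001, 0, 0, 0, 0, 0],
    [0.001, 0, 0, 0, 0, 0],
    [0.001, 0, 0, 0, 0, 0],
    [0.001, 0, 0, 0, 0, 0],
    [0.001, 0, 0, 0, 0, 0]
  ]
}}

```text
time: 21.1
tool_pos: [534.9, -129.7, 108.2]
tcp_rot: [-89.9, 0.3, -75.0]
ft_force: [-2.0, 5.6, 7.7]
finger_gap: 30.7
```

```bash
python3 st.py "[0.001, 0, 0, 0, 0, 0]"
```

```text
cmd [ 534.45 -130.6   107.58] [-90.     0.29 -75.01]
21.1 [ 534.9 -129.7  108.2] [-89.93   0.35 -74.99] F [-2.04  5.56  7.68] Ffix x,y,z -0.53 5.9 7.68 M [0.84 0.21 0.01] 30.658410758203157
```

Request:
{"fn": "arm_command", "kwargs": {
  "increments": [
    [0.0003, -0.0002, 0, 0, 0, 0],
    [0.0006, -0.0003, 0, 0, 0, 0],
    [0.0009, -0.0003, 0, 0, 0, 0],
    [0.0012, -0.0003, 0, 0, 0, 0],
    [0.0014, -0.0003, 0, 0, 0, 0],
    [0.0016, -0.0003, 0, 0, 0, 0],
    [0.0018, -0.0003, 0, 0, 0, 0],
    [0.002, -0.0003, 0, 0, 0, 0],
    [0.002, -0.0003, 0, 0, 0, 0],
    [0.002, -0.0003, 0, 0, 0, 0]
  ]
}}

```text
time: 22.35
tool_pos: [535.5, -132.1, 108.2]
tcp_rot: [-89.9, 0.3, -75.0]
ft_force: [1.1, 4.6, 4.9]
finger_gap: 30.9
```

```bash
python3 st.py "[0.002, -0.0003, 0, 0, 0, 0]"
```

```text
cmd [ 534.97 -132.54  107.87] [-90.     0.29 -75.01]
22.35 [ 535.5 -132.1  108.2] [-89.92   0.31 -75.  ] F [1.13 4.62 4.93] Ffix x,y,z 2.28 4.17 4.93 M [ 0.7  -0.17  0.08] 30.905745230330776
```

Still free; contact is expected within 1–3 mm.

Request:
{"fn": "arm_command", "kwargs": {
  "increments": [
    [0.0002, 0, 0.0001, 0, 0, 0],
    [0.0004, 0, 0.0002, 0, 0, 0],
    [0.0006, 0, 0.0002, 0, 0, 0],
    [0.0008, 0, 0.0002, 0, 0, 0],
    [0.001, 0, 0.0002, 0, 0, 0],
    [0.0012, 0, 0.0002, 0, 0, 0],
    [0.0014, 0, 0.0002, 0, 0, 0],
    [0.0015, 0, 0.0002, 0, 0, 0],
    [0.0015, 0, 0.0002, 0, 0, 0],
    [0.0015, 0, 0.0002, 0, 0, 0]
  ]
}}

```text
time: 23.6
tool_pos: [535.9, -133.4, 108.2]
tcp_rot: [-90.0, 0.3, -75.0]
ft_force: [-0.4, 5.3, 4.5]
finger_gap: 30.3
```

```bash
python3 st.py "[0.0015, 0, 0.0002, 0, 0, 0]"
```

```text
cmd [ 535.55 -133.93  107.86] [-90.     0.29 -75.01]
23.6 [ 535.9 -133.4  108.2] [-89.95   0.32 -75.  ] F [-0.38  5.27  4.46] Ffix x,y,z 1.0 5.19 4.46 M [ 0.73 -0.    0.07] 30.25012311075799
```

Request:
{"fn": "arm_command", "kwargs": {
  "increments": [
    [0.0002, 0, 0, 0, 0, 0],
    [0.0004, 0, 0, 0, 0, 0],
    [0.0006, 0, 0, 0, 0, 0],
    [0.0008, 0, 0, 0, 0, 0],
    [0.001, 0, 0, 0, 0, 0],
    [0.0012, 0, 0, 0, 0, 0],
    [0.0012, 0, 0, 0, 0, 0],
    [0.0012, 0, 0, 0, 0, 0],
    [0.0012, 0, 0, 0, 0, 0],
    [0.0012, 0, 0, 0, 0, 0]
  ]
}}

```text
time: 24.85
tool_pos: [536.0, -133.9, 108.2]
tcp_rot: [-90.0, 0.4, -75.0]
ft_force: [-2.0, 8.6, 8.0]
finger_gap: 30.9
```

```bash
python3 st.py "[0.0012, 0, 0, 0, 0, 0]"
```

```text
cmd [ 535.86 -135.09  107.86] [-90.     0.29 -75.01]
24.85 [ 536.  -133.9  108.2] [-89.97   0.39 -75.  ] F [-2.02  8.63  7.99] Ffix x,y,z 0.28 8.86 7.99 M [ 1.27  0.17 -0.01] 30.928323341683438
```

Request:
{"fn": "arm_command", "kwargs": {
  "increments": [
    [0, -0.0002, 0, 0, 0, 0],
    [0, -0.0004, 0, 0, 0, 0],
    [0.0002, -0.0005, 0, 0, 0, 0],
    [0.0004, -0.0005, 0, 0, 0, 0],
    [0.0006, -0.0005, 0, 0, 0, 0],
    [0.0008, -0.0005, 0, 0, 0, 0],
    [0.0008, -0.0005, 0, 0, 0, 0],
    [0.0008, -0.0005, 0, 0, 0, 0],
    [0.0008, -0.0005, 0, 0, 0, 0],
    [0.0008, -0.0005, 0, 0, 0, 0]
  ]
}}

```text
time: 26.1
tool_pos: [536.1, -134.0, 108.2]
tcp_rot: [-90.0, 0.5, -75.0]
ft_force: [-0.3, 12.2, 5.5]
finger_gap: 30.4
```

```bash
python3 st.py "[0.0008, -0.0005, 0, 0, 0, 0]"
```

```text
cmd [ 536.07 -135.87  108.35] [-90.     0.29 -75.01]
26.1 [ 536.1 -134.   108.2] [-89.98   0.46 -74.99] F [-0.35 12.15  5.5 ] Ffix x,y,z 2.81 11.83 5.5 M [ 1.66  0.04 -0.  ] 30.425302175189874
```

Request:
{"fn": "arm_command", "kwargs": {
  "increments": [
    [0, -0.0001, 0.0001, 0, 0, 0],
    [0.0001, -0.0002, 0.0002, 0, 0, 0],
    [0.0002, -0.0002, 0.0003, 0, 0, 0],
    [0.0003, -0.0002, 0.0003, 0, 0, 0],
    [0.0004, -0.0002, 0.0003, 0, 0, 0],
    [0.0004, -0.0002, 0.0003, 0, 0, 0],
    [0.0004, -0.0002, 0.0003, 0, 0, 0],
    [0.0004, -0.0002, 0.0003, 0, 0, 0],
    [0.0004, -0.0002, 0.0003, 0, 0, 0],
    [0.0004, -0.0002, 0.0003, 0, 0, 0]
  ]
}}

```text
time: 27.35
tool_pos: [536.1, -134.0, 108.2]
tcp_rot: [-90.0, 0.5, -75.0]
ft_force: [-0.9, 12.9, 6.2]
finger_gap: 30.3
```

```bash
python3 st.py "[0.0004, -0.0002, 0.0003, 0, 0, 0]"; python3 -c "
from look import *
look('g',('side','scene'))
a=cv2.imread('pics/scene_g.png')[180:265,230:330];b=cv2.imread('pics/side_g.png')[190:275,215:315]
cv2.imwrite('pics/g2.png',cv2.resize(np.hstack([a,b]),None,fx=4,fy=4,interpolation=cv2.INTER_CUBIC))"
```

```text
cmd [ 536.46 -136.18  108.55] [-90.     0.29 -75.01]
27.35 [ 536.1 -134.   108.2] [-90.02   0.51 -74.98] F [-0.88 12.93  6.21] Ffix x,y,z 2.5 12.71 6.21 M [ 1.88  0.12 -0.  ] 30.264477287746466
```

View pics/g2.png

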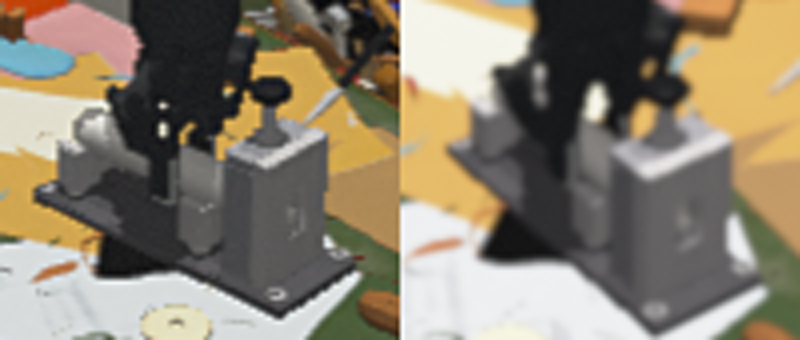

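Request:
{"fn": "arm_command", "kwargs": {
  "increments": [
    [0, 0, 0, 0, 0, 0],
    [0, 0, 0, 0, 0, 0],
    [0, 0, 0, 0, 0, 0],
    [0, 0, 0, 0, 0, 0],
    [0, 0, 0, 0, 0, 0],
    [0, 0, 0, 0, 0, 0],
    [0, 0, 0, 0, 0, 0],
    [0, 0, 0, 0, 0, 0],
    [0, -0.005, 0, 0, 0, 0],
    [0, -0.015, 0, 0, 0, 0]
  ],
  "jaw": -1
}}

```text
time: 28.7
tool_pos: [536.2, -136.2, 123.7]
tcp_rot: [-90.0, 0.3, -75.0]
ft_force: [0.4, -0.1, 0.6]
finger_gap: 85.2
```

```bash
python3 st.py "[0, -0.015, 0, 0, 0, 0]"; python3 -c "
from h import *
plan([536,-134,260],[-90,0,-75])"
```

```text
cmd [ 536.48 -136.25  123.55] [-90.     0.29 -75.01]
28.7 [ 536.2 -136.2  123.7] [-90.04   0.31 -75.01] F [ 0.39 -0.11  0.58] Ffix x,y,z 0.34 -0.21 0.58 M [ 0.02 -0.    0.01] 85.2459392928376
row [-0.003, -0.1364, 0.0001] [-0.0, -0.0002, -0.005]
```

```bash
python3 -c "
from h import *
plan([555.6,-205.2,240],[-90,0,-75])"
```

```text
row [0.071, -0.1168, 0.0006] [-0.0, -0.0002, -0.005]
```

Request:
{"fn": "arm_command", "kwargs": {
  "increments": [
    [0, -0.025, 0, 0, 0, 0],
    [0, -0.055, 0, 0, 0, -0.005],
    [0, -0.085, 0, 0, 0, -0.005],
    [0, -0.11, 0, 0, 0, -0.005],
    [0.005, -0.12, 0, 0, 0, -0.005],
    [0.025, -0.12, 0, 0, 0, -0.005],
    [0.045, -0.12, 0, 0, 0, -0.005],
    [0.062, -0.117, 0.0006, 0, 0, -0.005],
    [0.071, -0.117, 0.0006, 0, 0, -0.005],
    [0.071, -0.117, 0.0006, 0, 0, -0.005]
  ],
  "jaw": 1
}}

```text
time: 29.95
tool_pos: [555.5, -205.9, 239.5]
tcp_rot: [-90.0, 0.0, -75.1]
ft_force: [0.2, 0.1, 0.0]
finger_gap: -0.0
```

```bash
python3 st.py "[0.071, -0.117, 0.0006, 0, 0, -0.005]"; python3 -c "
from look import *
look('h',('wrist','side','scene'))
a=cv2.imread('pics/scene_h.png')[165:265,230:330];b=cv2.imread('pics/side_h.png')[175:275,215:315]
cv2.imwrite('pics/h2.png',cv2.resize(np.hstack([a,b]),None,fx=4,fy=4,interpolation=cv2.INTER_CUBIC))"
```

```text
cmd [ 555.57 -205.24  240.2 ] [-90.     0.   -75.01]
29.95 [ 555.5 -205.9  239.5] [-9.005e+01  5.000e-02 -7.507e+01] F [0.19 0.1  0.04] Ffix x,y,z 0.21 0.05 0.04 M [-0.01  0.05  0.03] -0.039556473666431405
```

View pics/h2.png

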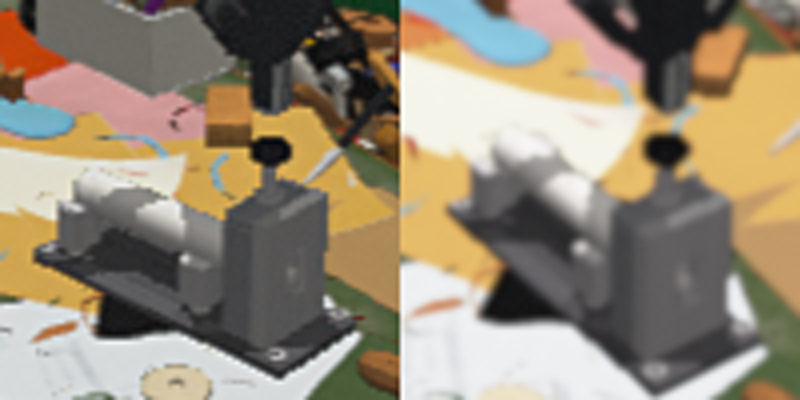

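View pics/wrist_h.png

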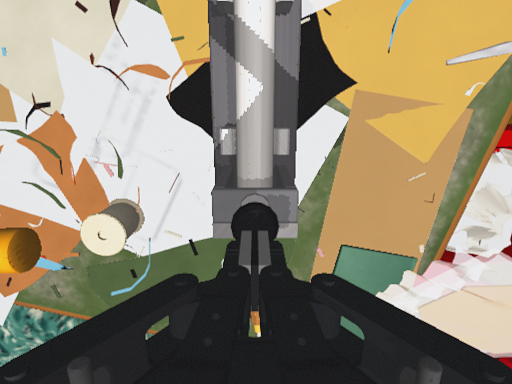

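Request:
{"fn": "arm_command", "kwargs": {
  "increments": [
    [0, 0.006, 0, 0, 0, 0],
    [0, 0.012, 0, 0, 0, 0],
    [0, 0.016, 0, 0, 0, 0],
    [0, 0.018, 0, 0, 0, 0],
    [0, 0.0195, 0, 0, 0, 0],
    [0, 0.021, 0, 0, 0, 0],
    [0, 0.0225, 0, 0, 0, 0],
    [0, 0.024, 0, 0, 0, 0],
    [0, 0.0255, 0, 0, 0, 0],
    [0, 0.027, 0, 0, 0, 0]
  ]
}}

```text
time: 31.35
tool_pos: [555.7, -205.3, 213.5]
tcp_rot: [-90.0, -0.0, -75.0]
ft_force: [-2.2, 0.5, 4.6]
finger_gap: 0.0
```

```bash
python3 st.py "[0, 0.027, 0, 0, 0, 0]"
```

```text
cmd [ 555.57 -205.24  213.2 ] [-90.     0.   -75.01]
31.35 [ 555.7 -205.3  213.5] [-8.998e+01 -2.000e-02 -7.501e+01] F [-2.19  0.52  4.6 ] Ffix x,y,z -1.98 1.07 4.6 M [ 0.08  0.3  -0.03] 0.01645957872131068
```

Knob sliding at about 5 N. Continue.

Request:
{"fn": "arm_command", "kwargs": {
  "increments": [
    [0, 0.0015, 0, 0, 0, 0],
    [0, 0.003, 0, 0, 0, 0],
    [0, 0.0045, 0, 0, 0, 0],
    [0, 0.006, 0, 0, 0, 0],
    [0, 0.0075, 0, 0, 0, 0],
    [0, 0.009, 0, 0, 0, 0],
    [0, 0.0102, 0, 0, 0, 0],
    [0, 0.0112, 0, 0, 0, 0],
    [0, 0.0115, 0, 0, 0, 0],
    [0, 0.0115, 0, 0, 0, 0]
  ]
}}

```text
time: 32.6
tool_pos: [555.6, -205.3, 201.7]
tcp_rot: [-90.0, -0.0, -75.0]
ft_force: [0.6, -0.1, 4.0]
finger_gap: 0.2
```

```bash
python3 st.py "[0, 0.0115, 0, 0, 0, 0]"
```

```text
cmd [ 555.57 -205.24  201.7 ] [-90.     0.   -75.01]
32.6 [ 555.6 -205.3  201.7] [-8.999e+01 -1.000e-02 -7.501e+01] F [ 0.6  -0.06  4.03] Ffix x,y,z 0.57 -0.21 4.03 M [-0.09 -0.1   0.03] 0.17464213799069453
```

Request:
{"fn": "arm_command", "kwargs": {
  "increments": [
    [0, 0.0003, 0, 0, 0, 0],
    [0, 0.0006, 0, 0, 0, 0],
    [0, 0.0009, 0, 0, 0, 0],
    [0, 0.0012, 0, 0, 0, 0],
    [0, 0.0015, 0, 0, 0, 0],
    [0, 0.0018, 0, 0, 0, 0],
    [0, 0.0021, 0, 0, 0, 0],
    [0, 0.0023, 0, 0, 0, 0],
    [0, 0.0025, 0, 0, 0, 0],
    [0, 0.0025, 0, 0, 0, 0]
  ]
}}

```text
time: 33.85
tool_pos: [555.6, -205.3, 199.2]
tcp_rot: [-90.0, -0.0, -75.0]
ft_force: [1.2, -0.6, 4.3]
finger_gap: 0.1
```

```bash
python3 st.py "[0, 0.0025, 0, 0, 0, 0]"
```

```text
cmd [ 555.57 -205.24  199.2 ] [-90.     0.   -75.01]
33.85 [ 555.6 -205.3  199.2] [-9.000e+01 -1.000e-02 -7.501e+01] F [ 1.21 -0.57  4.31] Ffix x,y,z 1.02 -0.86 4.31 M [-0.22 -0.16  0.04] 0.13186837081637692
```

Request:
{"fn": "arm_command", "kwargs": {
  "increments": [
    [0, 0.0002, 0, 0, 0, 0],
    [0, 0.0004, 0, 0, 0, 0],
    [0, 0.0006, 0, 0, 0, 0],
    [0, 0.0008, 0, 0, 0, 0],
    [0, 0.001, 0, 0, 0, 0],
    [0, 0.0012, 0, 0, 0, 0],
    [0, 0.0014, 0, 0, 0, 0],
    [0, 0.0015, 0, 0, 0, 0],
    [0, 0.0015, 0, 0, 0, 0],
    [0, 0.0015, 0, 0, 0, 0]
  ]
}}

```text
time: 35.1
tool_pos: [555.7, -205.3, 198.3]
tcp_rot: [-90.0, -0.0, -75.0]
ft_force: [-0.2, -0.2, 8.5]
finger_gap: 0.1
```

```bash
python3 st.py "[0, 0.0015, 0, 0, 0, 0]"
```

```text
cmd [ 555.57 -205.24  197.7 ] [-90.     0.   -75.01]
35.1 [ 555.7 -205.3  198.3] [-8.998e+01 -2.000e-02 -7.501e+01] F [-0.25 -0.23  8.47] Ffix x,y,z -0.3 -0.16 8.47 M [-0.04  0.11  0.08] 0.08565654182239789
```

Request:
{"fn": "arm_command", "kwargs": {
  "increments": [
    [0, 0.0001, 0, 0, 0, 0],
    [0, 0.0002, 0, 0, 0, 0],
    [0, 0.0003, 0, 0, 0, 0],
    [0, 0.0004, 0, 0, 0, 0],
    [0, 0.0005, 0, 0, 0, 0],
    [0, 0.0006, 0, 0, 0, 0],
    [0, 0.0006, 0, 0, 0, 0],
    [0, 0.0006, 0, 0, 0, 0],
    [0, 0.0006, 0, 0, 0, 0],
    [0, 0.0006, 0, 0, 0, 0]
  ]
}}

```text
time: 36.35
tool_pos: [555.7, -205.3, 198.1]
tcp_rot: [-90.0, -0.0, -75.0]
ft_force: [-1.9, -1.2, 11.1]
finger_gap: 0.1
```

```bash
python3 st.py "[0, 0.0006, 0, 0, 0, 0]"
```

```text
cmd [ 555.57 -205.24  197.1 ] [-90.     0.   -75.01]
36.35 [ 555.7 -205.3  198.1] [-8.998e+01 -2.000e-02 -7.501e+01] F [-1.91 -1.19 11.11] Ffix x,y,z -2.16 -0.66 11.11 M [ 0.03  0.32 -0.04] 0.1322883020981483
```

Request:
{"fn": "arm_command", "kwargs": {
  "increments": [
    [0, 0.0001, 0, 0, 0, 0],
    [0, 0.0002, 0, 0, 0, 0],
    [0, 0.0003, 0, 0, 0, 0],
    [0, 0.0004, 0, 0, 0, 0],
    [0, 0.0005, 0, 0, 0, 0],
    [0, 0.0005, 0, 0, 0, 0],
    [0, 0.0005, 0, 0, 0, 0],
    [0, 0.0005, 0, 0, 0, 0],
    [0, 0.0005, 0, 0, 0, 0],
    [0, 0.0005, 0, 0, 0, 0]
  ]
}}

```text
time: 37.6
tool_pos: [555.7, -205.3, 198.0]
tcp_rot: [-90.0, -0.0, -75.0]
ft_force: [-2.3, 0.5, 13.0]
finger_gap: 0.2
```

```bash
python3 st.py "[0, 0.0005, 0, 0, 0, 0]"
```

```text
cmd [ 555.57 -205.24  196.6 ] [-90.     0.   -75.01]
37.6 [ 555.7 -205.3  198. ] [-8.997e+01 -3.000e-02 -7.501e+01] F [-2.29  0.46 13.04] Ffix x,y,z -2.1 1.04 13.04 M [0.14 0.49 0.01] 0.15786706954737828
```

Request:
{"fn": "arm_command", "kwargs": {
  "increments": [
    [0, -0.001, 0, 0, 0, 0],
    [0, -0.003, 0, 0, 0, 0],
    [0, -0.01, 0, 0, 0, 0],
    [0, -0.025, 0, 0, 0, 0],
    [0, -0.05, 0, 0, 0, 0],
    [-0.02, -0.08, -0.02, 0, 0, 0],
    [-0.04, -0.1, -0.04, 0, 0, 0],
    [-0.06, -0.12, -0.06, 0, 0, 0],
    [-0.06, -0.12, -0.06, 0, 0, 0],
    [-0.06, -0.12, -0.06, 0, 0, 0]
  ]
}}

```text
time: 38.85
tool_pos: [482.4, -162.9, 317.0]
tcp_rot: [-90.0, -0.0, -75.0]
ft_force: [-0.4, -0.2, 0.0]
finger_gap: -0.3
```

```bash
python3 st.py "[-0.06, -0.12, -0.06, 0, 0, 0]"; python3 -c "
from look import *
look('i',('wrist','side','scene'))
a=cv2.imread('pics/scene_i.png')[165:265,230:330];b=cv2.imread('pics/side_i.png')[175:275,215:315]
cv2.imwrite('pics/i2.png',cv2.resize(np.hstack([a,b]),None,fx=4,fy=4,interpolation=cv2.INTER_CUBIC))"
```

```text
cmd [ 482.1 -162.8  316.6] [-90.     0.   -75.01]
38.85 [ 482.4 -162.9  317. ] [-8.996e+01 -4.000e-02 -7.501e+01] F [-0.39 -0.21  0.01] Ffix x,y,z -0.43 -0.1 0.01 M [ 0.01  0.01 -0.02] -0.29187661246072116
```

View pics/i2.png

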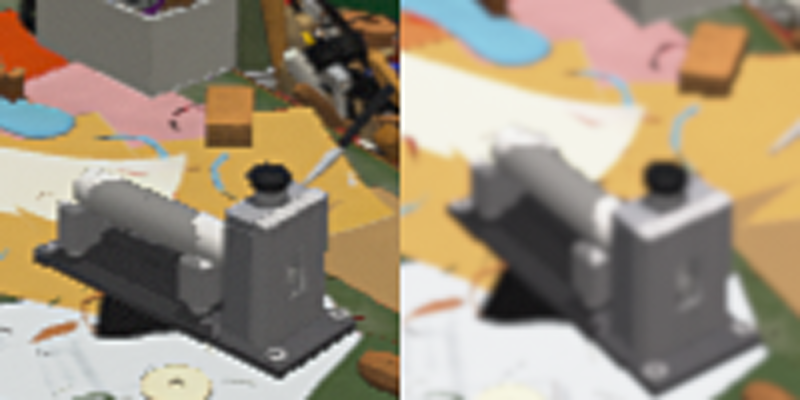

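View pics/wrist_i.png

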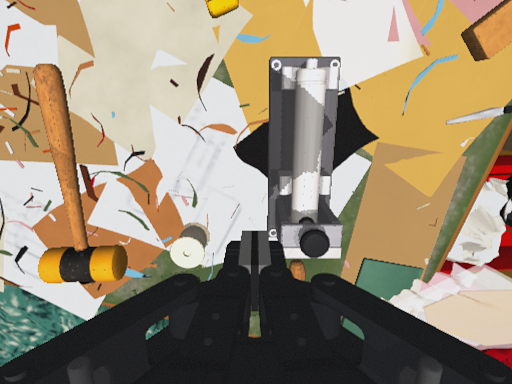

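Run:
```python
from h import *
f="pics/wrist_i.npz";th=np.radians(15);c,s=np.cos(th),np.sin(th)
W=lambda x,y,z:[534.5-.5*c+c*x-s*y,-126.2-.5*s+s*x+c*y,z]
for n,p in {"tiptop":(0,95,60),"shouldertop":(0,85,70),"blockL":(-30,88,52),"blockR":(30,88,52),"baseL":(-42,102.5,12),"baseR":(42,102.5,12),"archL":(-32,-69,104),"archR":(32,-69,104),"b2":(-30,-30,52)}.items(): print(n,projs(f,np.array(W(*p))).round(1))
im=cv2.imread("pics/wrist_i.png");cv2.imwrite("pics/wi_c.png",cv2.resize(im[45:265,255:355],None,fx=3.5,fy=3.5,interpolation=cv2.INTER_CUBIC)[:800])
```

```text
tiptop [[311.3  57.9]]
shouldertop [[312.7  67.4]]
blockL [[280.9  66.3]]
blockR [[338.2  66.2]]
baseL [[267.9  57. ]]
baseR [[340.1  56.9]]
archL [[279.7 224.7]]
archR [[341.8 224.6]]
b2 [[278.4 176. ]]
```

View pics/wi_c.png

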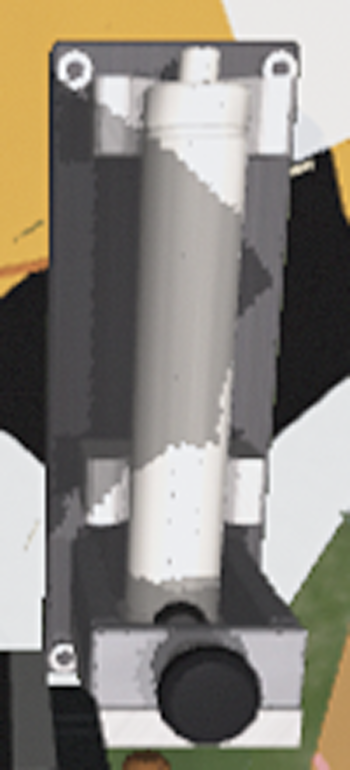

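```bash
python3 -c "
from bench import r
print(r.hand_in()); print(r.sense()['time'])"
```

```text
the job is handed in; nothing more can be done
None
the job is handed in; nothing more can be done
```

The job is done and handed in at about 39 s of the 58 s allowed. The roller is bedded in the Vs, home against the end stop, and clamped by the hold-down; no verdict was given.

- **Bedding:** I lowered the roller, still gripped, into the Vs at about fixture y = 40 mm. I pressed with about 11 N, and trimmed the sideways position and pitch until the sideways force was near zero. By the wrist moment, both V-blocks carried load, but unevenly: roughly three quarters was on the +y block at that point.
- **Sliding home:** I slid it under the arch until it stopped moving. The final axial push at the wrist was about 12.7 N. Part of that was friction in the Vs, about 5 N when last measured before contact, so the force on the stop itself was lower.
- **Hold-down:** I released the roller and pressed the knob with the closed fingers. The pad met the roller after about 20 mm of travel, and I pressed to 13 N. Then I lifted clear; the wrist force read about 0.

**Last checks:**
- In the final wrist picture, the roller's visible end is within about 0.5 pixel of where it should be when fully home.
- The stub shows in the slot, and the knob stayed down.
- The bystander blocks and spool were not touched.
- No reading I took showed a push over 20 N, though I only read the force at the end of each move.

**Disagreement:** the camera put the roller's axis about 4 mm lower in the grip than the arm's own geometry did. I relied on the contact force for the height instead.

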